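Find the sloppy bottle stopper by feel and replace it with the oversize one

TASK

One of the three bottles in the rack has lost the liner inside its neck, so its stopper is loose. Gently wiggle the stoppers side to side, still seated, to feel which one has play; pull out that one, park it upright in the empty well of the wooden holder, and push the oversize spare from the holder fully home in the open neck. Leave the two sound stoppers seated in their own bottles, never force a stopper hard sideways or down, and do not disturb the beaker, jar and case.

Things in the scene. Friction and masses are not known exactly. Their poses are not given: they have to be found in the camera images.
- rack: grey plastic rack 92 x 272 mm, 34 mm high, fixed to the bench, with three equal white plastic bottles (62 mm thick, mouth 115 mm above the bench) fixed in it in a row along its y axis, 80 mm apart; origin under its centre
- neck_1 (a point): centre of the mouth of bottle 1's neck, at the rim (neck 35 mm outside; straight bore 19.6 mm wide where the hidden liner is present, 25 mm where it is missing; over 26 mm deep; the liner's top is 2 mm below the rim and it has 0.2 mm of room in the neck); z up, x and y as the rack
- neck_2 (a point): centre of the mouth of bottle 2's neck, at the rim (neck 35 mm outside; straight bore 19.6 mm wide where the hidden liner is present, 25 mm where it is missing; over 26 mm deep; the liner's top is 2 mm below the rim and it has 0.2 mm of room in the neck); z up, x and y as the rack
- neck_3 (a point): centre of the mouth of bottle 3's neck, at the rim (neck 35 mm outside; straight bore 19.6 mm wide where the hidden liner is present, 25 mm where it is missing; over 26 mm deep; the liner's top is 2 mm below the rim and it has 0.2 mm of room in the neck); z up, x and y as the rack
- stopper_1_mid (a point): the stopper in bottle 1, its centre: grey plastic, 67 mm tall; shank 19 mm thick, 26 mm long, its lowest 5 mm 3 mm narrower all round; collar 34 mm wide, 5 mm thick; round grip above it 24 mm wide, 36 mm tall. Centre is 33.5 mm above the foot, 7.5 mm above the collar's underside, which rests on the rim; the grip spans -2.5 to +33.5 mm from here. A sound one shifts about 0.5 mm each way, the loose one 3 mm
- stopper_2_mid (a point): the stopper in bottle 2, its centre: grey plastic, 67 mm tall; shank 19 mm thick, 26 mm long, its lowest 5 mm 3 mm narrower all round; collar 34 mm wide, 5 mm thick; round grip above it 24 mm wide, 36 mm tall. Centre is 33.5 mm above the foot, 7.5 mm above the collar's underside, which rests on the rim; the grip spans -2.5 to +33.5 mm from here. A sound one shifts about 0.5 mm each way, the loose one 3 mm
- stopper_3_mid (a point): the stopper in bottle 3, its centre: grey plastic, 67 mm tall; shank 19 mm thick, 26 mm long, its lowest 5 mm 3 mm narrower all round; collar 34 mm wide, 5 mm thick; round grip above it 24 mm wide, 36 mm tall. Centre is 33.5 mm above the foot, 7.5 mm above the collar's underside, which rests on the rim; the grip spans -2.5 to +33.5 mm from here. A sound one shifts about 0.5 mm each way, the loose one 3 mm
- spare_mid (a point): the oversize spare stopper, centre (half-way up): as the others, but its shank is 23 mm thick, so that it fits only the neck without liner (1 mm of room all round); it starts upright in the holder's well_far. Its foot tapers by 3 mm all round over 5 mm. Stoppers weigh 25 to 65 g; a light grip of about 10 N holds them
- holder: fixed block of light wood 150 x 66 x 45 mm with two round wells 28 mm wide and 35 mm deep, along its x axis; origin under its centre
- well_near (a point): mouth centre of the empty well (the one nearer the robot), at the block's top, 45 mm above the bench; a parked stopper rests with its collar on the top
- well_far (a point): mouth centre of the well that holds the spare at the start
- beaker: bystander: glass beaker 80 mm wide, 100 mm tall; origin under its centre
- jar: bystander: closed clear jar 58 mm wide, 85 mm tall; origin under its centre
- case: bystander: dark blue case 55 x 90 x 40 mm; origin under its centre
Things that resemble listed ones, but are neither listed nor needed, are in the scene too. Leave any purple look-alike of the part that bears stopper_1_mid alone.

How it is judged:
By the outcome, as a careful person would: the job done as asked, in the order asked, and still so for the second after the job is handed in, with the robot touching nothing.
It also fails if it takes over 72 s, if anything falls off the work surface, if the arm or the gripper's body presses on something with over 40 N, if the wrist force passes 120 N, or if a joint passes its speed limit or range.

ROBOT

A 6-joint arm with a two-finger parallel gripper is mounted at the origin on the work surface. World frame = base frame: x ahead of the robot, y to its left, z up, the work surface at z = 0. Lengths are in mm, angles in rad, forces in N, time in s.
With the tool pointing down it reaches from about 375 to 825 mm from the base axis. Payload 5.5 kg.
Tool frame: the origin (TCP) lies between the finger pads; the fingertips stand 19 mm ahead of it and the grasp point (between the pads) is the TCP; z points along the fingers, y is the direction in which the jaws open and shut (so a half turn about z gives the same grasp; the last joint's range is limited). The gripper opens to 85 mm and grips with 20 to 120 N. Pads are 22 mm wide; open, the fingers measure 114 mm over their backs; the gripper's body (76 mm by 85 mm) begins 54 mm behind the grasp point. The pads swing forward as they close: fully open they stand 13 mm farther back than shut.
Start: joints at [-1.326, 0.314, -0.047, 1.21, 0, 1.571], TCP at [145.414, -582.108, 250.299] pointing down, gripper open.
Joint ranges: [-2.67, 2.67], [-0.69, 1.73], [-1.03, 1.25], [-2.08, 2.16], [-1.42, 1.45], [-3.14, 3.14]. Speed limits (rad/s): [2.39, 2.39, 3.01, 3.14, 3.14, 3.14].

INTERFACE

Orientations are given as a unit quaternion [x, y, z, w].
In Python, from rig import ctrl gives the robot as it stands.
- The arm moves only by the tool jog_arm, never from a script. Its arguments are lists of equal length, an entry for each row: "claw": the closure, from 0 (fully open) to 1 (shut); "xyz": the shift along the tool's x, y, z in m, a list of three; "twist": the turn about the tool's z in rad. In form: {"claw": [claw, ...], "xyz": [[x, y, z], ...], "twist": [twist, ...]}. A call has 1 to 12 rows; each row is the pose to reach, as a shift and turn from the pose measured when the call began, along the tool's axes at that moment; what a row does not reach only later rows make up. A row lasts 1/8 s, in which the tool goes at most 62.5 mm and 10.7 degrees, less where a joint would pass 70% of its speed; a pose out of reach is approached as far as the arm can. A call with a gripper value outside its range is refused whole. The fingers move at their own pace and stop on an object; "force" is the grip in N (left out, the last holds). Time passes only in rows, so rows that repeat a pose let the fingers close. It gives the time, the measured TCP pose, the force and the opening at its end, in the units of the state.
- ctrl.get_state(): the state, without advancing time (a new reading comes with each control period).
- ctrl.camera(name): name is "scene" or "top" or "wrist"; returns a dict with "color" (384x512x3 uint8, blue, green, red), "intrinsics" (3x3 intrinsics, pixels), "position" and "rotation" of the camera in the world. Camera axes: x right, y up, looking along -z (the intrinsics and any distortion apply to the point x, -y, -z); pixel columns grow to the right and rows downward; lengths in mm; the calibration is good to about 2 mm. A picture is of the moment at which its call begins. There is no depth.
- ctrl.close_job(): hands the job in, once; it reports no verdict.
The state is a dict: "time": time; "joints": joint angles; "qd": joint speeds; "tau": joint torques, N m; "tcp_pos": TCP position; "eef_rot": TCP orientation; "wrist_force": force on the tool from outside, world axes, zero at the start; "wrist_torque": the same for the moment, N m; "opening": finger opening in mm.
Only numpy, scipy, OpenCV 4.12 (cv2) and the standard library are available. Lean on these libraries where they do the work, as an engineer would, in place of code of your own. Each camera call takes 0.05 s, during which the arm holds its last target. There are 200 camera calls.

## Working session

There is one attempt and no reset: what is moved stays moved. The work goes in short steps, Python scripts to look and compute and a tool call to move; the robot and the scene stay as the last step left them, time stands still between calls to the robot, and variables do not carry over. Pictures are saved under pics/ and viewed, about 8 in all and at most 12, crops included, and the job is handed in when it is done.

Besides the shell and the picture viewer there is one more tool, called after "Request:" as name(argument=value, ...), one argument or row to a line, values as JSON. jog_arm: Moves the arm, as the interface text tells. Its arguments: {"type":"object","properties":{"claw":{"type":"array","items":{"type":"number"}},"xyz":{"type":"array","items":{"type":"array","items":{"type":"number"}}},"twist":{"type":"array","items":{"type":"number"}},"force":{"type":"number"}},"required":["claw","xyz","twist"]}

```bash
ls; mkdir -p pics; cat > h.py <<'E'
import numpy as np, cv2
from rig import ctrl
def cam(n,save=None):
    c=ctrl.camera(n); c={k:np.array(v) if k!='color' else np.array(v) for k,v in c.items() if k in('color','intrinsics','position','rotation')}
    if save: cv2.imwrite('pics/'+save+'.png',c['color'])
    return c
def ray(c,u,v):
    d=np.linalg.inv(c['intrinsics'])@[u,v,1]; d=c['rotation']@(d*[1,-1,-1]); return c['position'],d/np.linalg.norm(d)
def onz(c,u,v,z):
    p,d=ray(c,u,v); return p+d*(z-p[2])/d[2]
def proj(c,P):
    q=c['rotation'].T@(np.array(P)-c['position']); q=c['intrinsics']@(q*[1,-1,-1]); return q[:2]/q[2]
E
python3 - <<'E'
from h import *
s=ctrl.get_state(); print({k:np.round(v,3) for k,v in s.items()})
ims=[]
for n in('scene','top','wrist'):
    c=ctrl.camera(n); print(n,[k for k in c if k!='color'],c['position'],np.round(c['rotation'],3).tolist(),np.array(c['intrinsics']).tolist())
    cv2.imwrite(f'pics/a_{n}.png',np.array(c['color']))
E
```

```text
pics
{'time': np.float64(0.0), 'joints': array([-1.326,  0.314, -0.048,  1.21 ,  0.   ,  1.571]), 'qd': array([-0.001,  0.   ,  0.001, -0.   , -0.001,  0.001]), 'tau': array([-0.0000e+00, -5.3959e+01,  3.3975e+01,  1.9000e-02,  0.0000e+00,
        0.0000e+00]), 'tcp_pos': array([ 145.287, -581.576,  249.422]), 'eef_rot': array([ 0.993,  0.122, -0.   , -0.001]), 'wrist_force': array([ 0.277, -0.194,  1.021]), 'wrist_torque': array([ 0.004,  0.024, -0.028]), 'opening': np.float64(85.269)}
scene ['intrinsics', 'position', 'rotation'] [1086.27242207 -580.50279384  868.57651628] [0.353, 0.13, 0.334, 0.864] [[442.9484327115849, 0.0, 249.93140110352007], [0.0, 442.9484327115849, 186.81810227300025], [0.0, 0.0, 1.0]]
top ['intrinsics', 'position', 'rotation'] [ 409.42189247   -9.39485439 1069.84471917] [-0.071, 0.072, 0.714, -0.693] [[450.31216327965706, 0.0, 259.3940748298522], [0.0, 450.31216327965706, 184.5368234972566], [0.0, 0.0, 1.0]]
wrist ['intrinsics', 'position', 'rotation'] [ 213.79552655 -565.68283759  373.86182166] [-0.11, 0.087, -0.61, 0.78] [[285.32869279417406, 0.0, 256.1821857247308], [0.0, 285.32869279417406, 193.2742313275601], [0.0, 0.0, 1.0]]
```

View pics/a_scene.png

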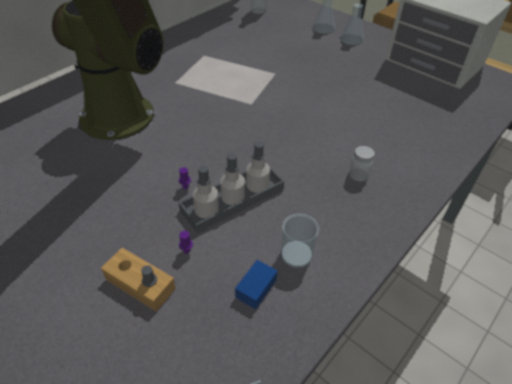

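View pics/a_top.png

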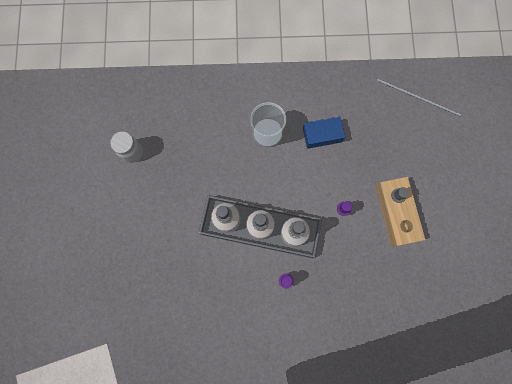

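```bash
cat >> h.py <<'E'
from scipy.spatial.transform import Rotation as R
_cam=cam
def cam(n,save=None):
    c=_cam(n,save); c['rotation']=R.from_quat(c['rotation']).as_matrix(); return c
E
python3 - <<'E'
from h import *
t=cam('top'); 
for u,v in((223,211),(260,219),(298,227)): print('stopper top',onz(t,u,v,156).round())
for u,v in((403,193),(406,227)): print('holder',onz(t,u,v,45).round(), onz(t,u,v,86).round())
for p in((345,209),(286,281)): print('purple',onz(t,*p,50).round())
print([onz(t,*p,34).round() for p in((210,196),(201,234),(313,257),(321,215))])
print('holder c',[onz(t,*p,45).round() for p in((377,182),(409,178),(427,239),(396,245))])
# upscaled crops of both views
a=t['color'][185:265,190:330]; s=cam('scene')['color'][130:235,165:295]
a=cv2.resize(a,None,fx=4,fy=4,interpolation=cv2.INTER_CUBIC);s=cv2.resize(s,None,fx=2.4,fy=2.4,interpolation=cv2.INTER_CUBIC)
W=max(a.shape[1],s.shape[1]); im=np.vstack([cv2.copyMakeBorder(x,0,0,0,W-x.shape[1],0) for x in(a,s)]); print(im.shape); cv2.imwrite('pics/b.png',im)
E
```

```text
stopper top [544.  64. 156.]
stopper top [525. -12. 156.]
stopper top [507. -88. 156.]
holder [ 590. -344.   45.] [ 583. -331.   86.]
holder [ 511. -344.   45.] [ 507. -330.   86.]
purple [ 556. -207.   50.]
purple [399. -65.  50.]
[array([598., 103.,  34.]), array([510., 125.,  34.]), array([ 451., -130.,   34.]), array([ 546., -153.,   34.])]
holder c [array([ 618., -286.,   45.]), array([ 625., -362.,   45.]), array([ 483., -389.,   45.]), array([ 471., -317.,   45.])]
(572, 560, 3)
```

Request:
jog_arm(
  claw=[0,0.2,0.4,0.4,0.4,0.4,0.4,0.4,0.4,0.4,0.4,0.4],
  xyz=[
    [0.02,-0.02,-0.05],
    [0.06,-0.06,-0.07],
    [0.1,-0.1,-0.07],
    [0.14,-0.14,-0.07],
    [0.18,-0.18,-0.07],
    [0.22,-0.22,-0.07],
    [0.26,-0.26,-0.07],
    [0.3,-0.3,-0.07],
    [0.34,-0.34,-0.07],
    [0.38,-0.38,-0.07],
    [0.42,-0.42,-0.07],
    [0.46,-0.46,-0.07],
  ],
  twist=[0,0,0,0,0,0,0,0,0,0.15,0.3,0.46],
  force=20,
)

```text
time: 1.75
tcp_pos: [474.4, -61.5, 320.4]
eef_rot: [0.997, -0.077, 0.001, -0.019]
wrist_force: [0.2, -0.5, 0.2]
opening: 51.0
```

```bash
python3 - <<'E'
from h import *
s=ctrl.get_state(); print({k:np.round(s[k],3) for k in('time','joints','tcp_pos','eef_rot','wrist_force','opening')})
c=cam('wrist','c'); print(c['position'],c['rotation'].round(3).tolist())
for P in((544,64,156),(525,-12,156),(507,-88,156)): print(proj(c,P).round())
E
```

```text
{'time': np.float64(1.75), 'joints': array([-0.154,  0.064, -0.194,  1.314,  0.038,  3.142]), 'tcp_pos': array([474.444, -61.487, 320.396]), 'eef_rot': array([ 0.997, -0.077,  0.001, -0.019]), 'wrist_force': array([ 0.209, -0.494,  0.245]), 'opening': np.float64(50.976)}
[543.56512098 -77.86271736 444.55730712] [[-0.154, 0.951, 0.27], [-0.987, -0.137, -0.079], [-0.038, -0.278, 0.96]]
[128. 133.]
[205. 140.]
[283. 146.]
```

View pics/c.png

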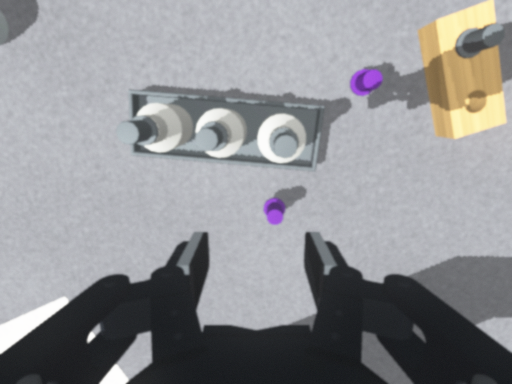

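Request:
jog_arm(
  claw=[0.4,0.4,0.4,0.4,0.4,0.4,0.4,0.4,0.4,0.4,0.4],
  xyz=[
    [0,0,0],
    [0,0,0],
    [0,0,0],
    [0,0,0],
    [0,0,0],
    [0,0,0],
    [0,0,0],
    [0,0,0],
    [0,0,0],
    [0,0,0],
    [0,0,0],
  ],
  twist=[-0.18,-0.36,-0.54,-0.72,-0.9,-1.08,-1.26,-1.44,-1.5,-1.5,-1.5],
)

```text
time: 3.18
tcp_pos: [476.5, -62.9, 320.0]
eef_rot: [0.782, 0.623, 0.015, -0.013]
wrist_force: [0.3, 0.2, -1.2]
opening: 51.2
```

```bash
cat >> h.py <<'E'
def st():
    s=ctrl.get_state(); M=R.from_quat(s['eef_rot']).as_matrix()
    print({k:np.round(s[k],3).tolist() for k in('time','joints','tcp_pos','wrist_force','wrist_torque','opening')}); print('tool axes',M.T.round(3).tolist()); return s,M
E
python3 - <<'E'
from h import *
s,M=st()
E
```

```text
{'time': 3.175, 'joints': [-0.157, 0.067, -0.191, 1.312, 0.039, 1.639], 'tcp_pos': [476.505, -62.88, 319.987], 'wrist_force': [0.333, 0.153, -1.224], 'wrist_torque': [-0.005, -0.006, -0.06], 'opening': 51.159}
tool axes [[0.223, 0.974, 0.039], [0.975, -0.223, -0.003], [0.006, 0.039, -0.999]]
```

```bash
python3 - <<'E'
from h import *
c=cam('wrist','d')
img=cv2.imread('pics/c.png')
# pose of pic c
p=dict(intrinsics=c['intrinsics'],position=np.array([543.56512098,-77.86271736,444.55730712]),rotation=np.array([[-0.154, 0.951, 0.27], [-0.987, -0.137, -0.079], [-0.038, -0.278, 0.96]]))
for q in((127.5,131.5),(207.5,136),(285.5,145)): print(onz(p,*q,156).round(1))
print('spare top',onz(p,491.5,35,86).round(1),'well',onz(p,476,102,45).round(1))
for P in((544,64,156),(525,-12,156),(507,-88,156)): print(proj(c,P).round())
print('spare',proj(c,(583,-331,86)),proj(c,(511,-344,45)))
E
```

```text
[545.1  64.4 156. ]
[528.5 -15.  156. ]
[507.9 -90.9 156. ]
spare top [ 584.4 -331.7   86. ] well [ 512.3 -346.6   45. ]
[297.  41.]
[293. 127.]
[290. 203.]
spare [367.07130026 333.25512735] [315.15060199 330.2444633 ]
```

View pics/d.png

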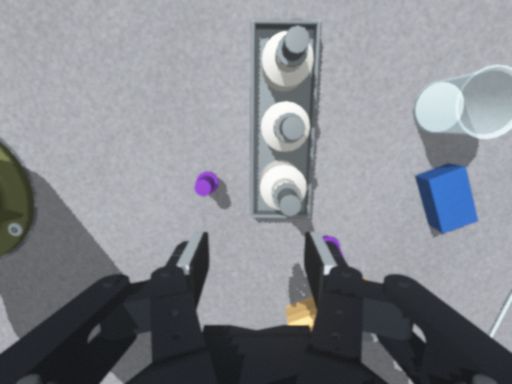

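```bash
cat >> h.py <<'E'
def go(*Ps):
    s,M=st()
    for P in Ps: print(P,'-> shift m',((np.array(P)-s['tcp_pos'])@M/1000).round(4).tolist())
E
python3 -c "
from h import *
go((507.5,-90.5,210),(507.5,-90.5,143))"
```

```text
{'time': 3.225, 'joints': [-0.157, 0.067, -0.191, 1.312, 0.039, 1.639], 'tcp_pos': [476.566, -62.831, 319.999], 'wrist_force': [-0.284, 0.699, -0.107], 'wrist_torque': [-0.028, 0.004, 0.059], 'opening': 51.077}
tool axes [[0.222, 0.974, 0.039], [0.975, -0.222, -0.002], [0.006, 0.039, -0.999]]
(507.5, -90.5, 210) -> shift m [-0.0244, 0.0366, 0.109]
(507.5, -90.5, 143) -> shift m [-0.027, 0.0368, 0.176]
```

Request:
jog_arm(
  claw=[0.4,0.4,0.4,0.4,0.4,0.4,0.4,0.4,0.4],
  xyz=[
    [-0.012,0.018,0.03],
    [-0.024,0.0365,0.08],
    [-0.0244,0.0366,0.109],
    [-0.0244,0.0366,0.109],
    [-0.0255,0.0367,0.14],
    [-0.0265,0.0368,0.165],
    [-0.027,0.0368,0.176],
    [-0.027,0.0368,0.176],
    [-0.027,0.0368,0.176],
  ],
  twist=[0,0,0,0,0,0,0,0,0],
)

```text
time: 4.35
tcp_pos: [508.5, -90.6, 144.4]
eef_rot: [0.782, 0.623, 0.015, -0.012]
wrist_force: [-0.1, -0.3, 0.1]
opening: 51.4
```

```bash
python3 -c "
from h import *
st(); c=cam('wrist','e')
for P in((507.5,-90.5,156),(507.5,-90.5,120)): print(proj(c,P))
im=c['color'][180:384,130:400]; cv2.imwrite('pics/e.png',cv2.resize(im,None,fx=2.8,fy=2.8,interpolation=cv2.INTER_CUBIC))"
```

```text
{'time': 4.35, 'joints': [-0.2, 0.227, -0.414, 0.929, 0.039, 1.595], 'tcp_pos': [508.507, -90.626, 144.378], 'wrist_force': [-0.087, -0.256, 0.052], 'wrist_torque': [-0.051, 0.033, -0.035], 'opening': 51.386}
tool axes [[0.222, 0.974, 0.039], [0.975, -0.222, -0.0], [0.008, 0.039, -0.999]]
[253.13871705 272.01276525]
[253.86500964 239.95990847]
```

View pics/e.png

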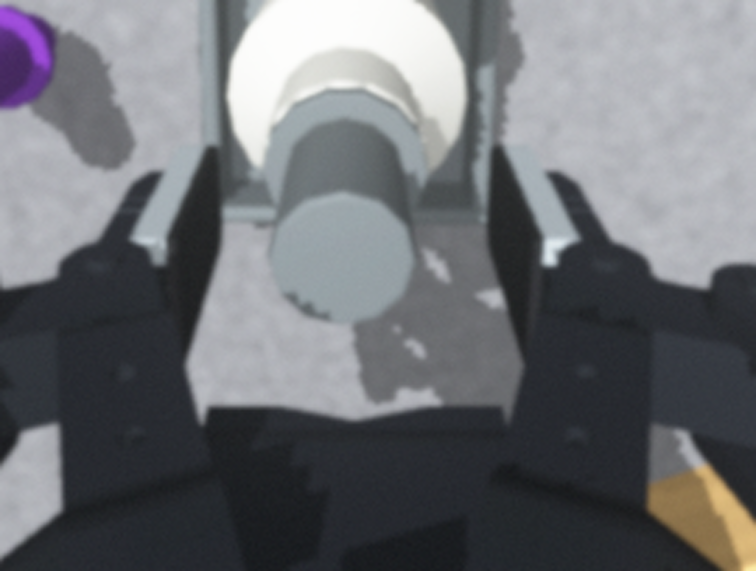

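Request:
jog_arm(
  claw=[0.4,0.4,0.55,0.65,0.8,0.8],
  xyz=[
    [0,-0.0013,0],
    [0,-0.0013,0],
    [0,-0.0013,0],
    [0,-0.0013,0],
    [0,-0.0013,0],
    [0,-0.0013,0],
  ],
  twist=[0,0,0,0,0,0],
  force=20,
)

```text
time: 5.15
tcp_pos: [507.3, -90.3, 144.4]
eef_rot: [0.782, 0.623, 0.015, -0.012]
wrist_force: [0.5, -0.4, 1.9]
opening: 23.5
```

```bash
python3 -c "
from h import *
st()"
```

```text
{'time': 5.15, 'joints': [-0.2, 0.225, -0.417, 0.929, 0.039, 1.595], 'tcp_pos': [507.289, -90.348, 144.392], 'wrist_force': [0.489, -0.428, 1.914], 'wrist_torque': [-0.003, 0.098, 0.042], 'opening': 23.497}
tool axes [[0.222, 0.974, 0.039], [0.975, -0.222, -0.0], [0.008, 0.038, -0.999]]
```

Request:
jog_arm(
  claw=[0.8,0.8,0.8],
  xyz=[
    [0,0.0007,0],
    [0,0.0015,0],
    [0,0.0015,0],
  ],
  twist=[0,0,0],
)

```text
time: 5.52
tcp_pos: [508.7, -90.7, 144.4]
eef_rot: [0.782, 0.623, 0.015, -0.012]
wrist_force: [-1.4, 0.6, 3.1]
opening: 23.4
```

Request:
jog_arm(
  claw=[0.8,0.8,0.8,0.8],
  xyz=[
    [0,-0.001,0],
    [0,-0.002,0],
    [0,-0.003,0],
    [0,-0.003,0],
  ],
  twist=[0,0,0,0],
)

```text
time: 6.02
tcp_pos: [505.8, -90.0, 144.4]
eef_rot: [0.782, 0.623, 0.015, -0.012]
wrist_force: [-0.0, 0.3, 0.5]
opening: 23.1
```

Request:
jog_arm(
  claw=[0.8,0.8,0.8],
  xyz=[
    [0,-0.0005,0],
    [0,-0.001,0],
    [0,-0.001,0],
  ],
  twist=[0,0,0],
)

```text
time: 6.4
tcp_pos: [504.7, -89.8, 144.4]
eef_rot: [0.782, 0.623, 0.015, -0.012]
wrist_force: [0.2, -0.8, 1.1]
opening: 23.1
```

Request:
jog_arm(
  claw=[0.8,0.8,0.8,0.8,0.8],
  xyz=[
    [0,0.001,0],
    [0,0.002,0],
    [0,0.003,0],
    [0,0.0045,0],
    [0,0.0045,0],
  ],
  twist=[0,0,0,0,0],
)

```text
time: 7.02
tcp_pos: [509.4, -90.8, 144.4]
eef_rot: [0.782, 0.623, 0.015, -0.012]
wrist_force: [-0.9, 1.1, 2.5]
opening: 23.5
```

```bash
python3 -c "
from h import *
st(); c=cam('wrist','f')
im=c['color'][180:384,130:400]; cv2.imwrite('pics/f.png',cv2.resize(im,None,fx=2.8,fy=2.8,interpolation=cv2.INTER_CUBIC))"
```

```text
{'time': 7.025, 'joints': [-0.2, 0.228, -0.412, 0.93, 0.039, 1.595], 'tcp_pos': [509.405, -90.826, 144.392], 'wrist_force': [-0.883, 1.139, 2.54], 'wrist_torque': [0.051, 0.188, 0.005], 'opening': 23.495}
tool axes [[0.222, 0.974, 0.039], [0.975, -0.222, -0.0], [0.009, 0.038, -0.999]]
```

View pics/f.png

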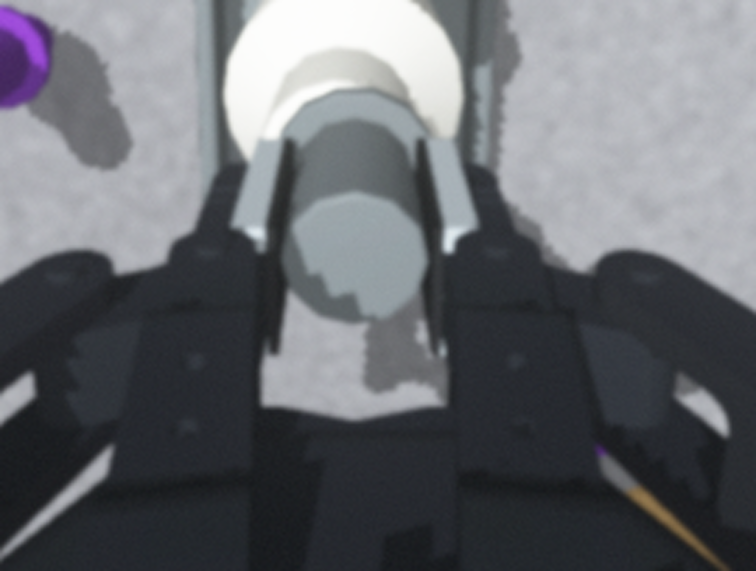

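Request:
jog_arm(
  claw=[0.8,0.8,0.8],
  xyz=[
    [0,0.0005,0],
    [0,0.001,0],
    [0,0.001,0],
  ],
  twist=[0,0,0],
)

```text
time: 7.45
tcp_pos: [509.7, -90.9, 144.4]
eef_rot: [0.782, 0.623, 0.015, -0.013]
wrist_force: [-5.1, 0.6, 5.2]
opening: 23.4
```

Request:
jog_arm(
  claw=[0.8,0.8,0.8],
  xyz=[
    [0,0.0005,0],
    [0,0.0008,0],
    [0,0.0008,0],
  ],
  twist=[0,0,0],
)

```text
time: 7.82
tcp_pos: [509.7, -90.9, 144.4]
eef_rot: [0.782, 0.623, 0.015, -0.013]
wrist_force: [-5.5, 0.8, 6.9]
opening: 23.4
```

Request:
jog_arm(
  claw=[0.8,0.8,0.8,0.8,0.8,0.8],
  xyz=[
    [0,-0.0015,0],
    [0,-0.003,0],
    [0.001,-0.003,0],
    [0.002,-0.003,0],
    [0.0028,-0.003,0],
    [0.0028,-0.003,0],
  ],
  twist=[0,0,0,0,0,0],
)

```text
time: 8.57
tcp_pos: [507.4, -87.3, 144.4]
eef_rot: [0.782, 0.623, 0.015, -0.013]
wrist_force: [-0.3, -0.2, -0.2]
opening: 23.3
```

Request:
jog_arm(
  claw=[0.8,0.8,0.8],
  xyz=[
    [0.0005,0,0],
    [0.001,0,0],
    [0.001,0,0],
  ],
  twist=[0,0,0],
)

```text
time: 8.95
tcp_pos: [507.6, -87.0, 144.5]
eef_rot: [0.782, 0.623, 0.014, -0.013]
wrist_force: [-1.4, -4.3, 0.9]
opening: 23.6
```

Request:
jog_arm(
  claw=[0.8,0.8,0.8,0.8,0.8,0.8,0.8,0.8,0.8,0.8],
  xyz=[
    [-0.0015,0,0],
    [-0.0029,0,0],
    [-0.0029,0,0],
    [-0.0025,0,-0.01],
    [-0.0021,0,-0.02],
    [-0.0016,0,-0.032],
    [-0.0009,0,-0.05],
    [-0.0001,0,-0.07],
    [0.0005,0,-0.086],
    [0.0005,0,-0.086],
  ],
  twist=[0,0,0,0,0,0,0,0,0,0],
)

```text
time: 10.2
tcp_pos: [508.2, -89.9, 232.1]
eef_rot: [0.782, 0.623, 0.015, -0.012]
wrist_force: [0.3, 0.5, -1.3]
opening: 23.1
```

```bash
python3 -c "
from h import *
go((511.5,-345,200),(511.5,-345,180))
c=cam('wrist','g'); print(proj(c,(506.8,-90.1,115)),proj(c,(506.8,-90.1,230)))
t=cam('top','g_top')"
```

```text
{'time': 10.2, 'joints': [-0.198, 0.164, -0.282, 1.124, 0.038, 1.597], 'tcp_pos': [508.195, -89.916, 232.074], 'wrist_force': [0.339, 0.486, -1.274], 'wrist_torque': [-0.01, 0.032, 0.017], 'opening': 23.11}
tool axes [[0.222, 0.974, 0.038], [0.975, -0.223, 0.0], [0.009, 0.037, -0.999]]
(511.5, -345, 200) -> shift m [-0.249, 0.06, 0.0226]
(511.5, -345, 180) -> shift m [-0.2498, 0.06, 0.0425]
[254.41510992 198.54600543] [252.90277872 258.64805799]
```

View pics/g.png

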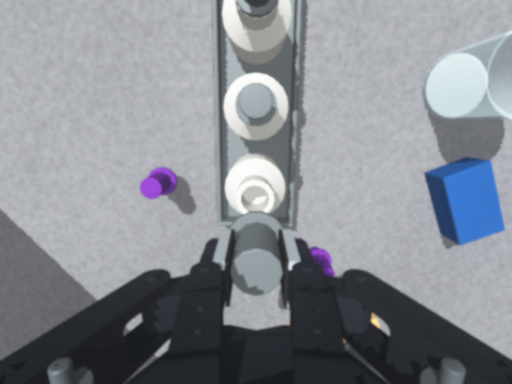

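Request:
jog_arm(
  claw=[0.8,0.8,0.8,0.8,0.8,0.8,0.8,0.8],
  xyz=[
    [-0.02,0.005,0],
    [-0.06,0.015,0],
    [-0.11,0.027,0],
    [-0.16,0.039,0.005],
    [-0.21,0.051,0.015],
    [-0.24,0.058,0.022],
    [-0.249,0.06,0.0226],
    [-0.249,0.06,0.0226],
  ],
  twist=[0,0,0,0,0,0,0,0],
)

```text
time: 11.3
tcp_pos: [509.9, -344.5, 197.2]
eef_rot: [0.782, 0.623, 0.014, -0.014]
wrist_force: [-0.7, 0.0, -0.9]
opening: 23.5
```

```bash
python3 -c "
from h import *
st()
c=cam('wrist','i'); print(proj(c,(511.5,-345,45)),proj(c,(584,-331.5,86)))"
```

```text
{'time': 11.3, 'joints': [-0.612, 0.382, -0.074, 1.134, 0.035, 1.184], 'tcp_pos': [509.862, -344.455, 197.199], 'wrist_force': [-0.746, 0.033, -0.855], 'wrist_torque': [-0.064, 0.048, 0.008], 'opening': 23.5}
tool axes [[0.223, 0.974, 0.039], [0.975, -0.223, -0.004], [0.005, 0.039, -0.999]]
[258.30036737 189.3452783 ] [339.09069795 166.36349482]
```

View pics/i.png

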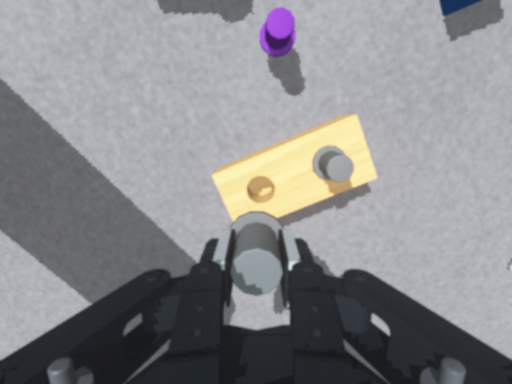

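```bash
python3 - <<'E'
from h import *
im=cv2.imread('pics/i.png'); c=cam('wrist')
hsv=cv2.cvtColor(im,cv2.COLOR_BGR2HSV); x0,y0=238,170; r=hsv[y0:210,x0:285]
print(np.array2string(r[::2,::2,2],max_line_width=200))
wood=((r[...,2]>205)).astype(np.uint8)
n,l,sx,ce=cv2.connectedComponentsWithStats(1-wood)
for k in range(1,n):
    if sx[k,4]>50: print(sx[k],ce[k]+[x0,y0], onz(c,*(sx[k,:2]+(sx[k,2:4]-1)/2+[x0,y0]),45).round(1), onz(c,*(ce[k]+[x0,y0]),45).round(1))
print('spare',onz(c,339.5,167,86).round(1))
E
```

```text
[[253 253 253 253 253 253 253 252 251 250 250 250 250 250 250 250 251 252 252 252 252 252 252 252]
 [253 253 253 253 253 252 251 250 250 250 250 250 250 250 251 251 252 252 252 252 251 252 252 253]
 [253 253 252 251 250 250 249 250 250 249 249 249 249 251 252 252 251 251 251 252 252 253 253 253]
 [252 251 250 249 250 250 249 248 243 233 224 222 223 231 242 249 251 252 252 253 253 253 253 253]
 [250 249 249 250 249 250 247 231 206 196 195 194 196 197 207 229 247 252 253 253 253 253 253 253]
 [249 250 249 250 250 248 230 197 193 193 197 195 197 197 197 203 226 249 253 253 253 253 253 252]
 [249 249 250 251 250 236 201 193 194 196 198 197 198 197 195 194 197 231 251 253 253 252 252 251]
 [250 250 251 251 246 211 196 195 197 196 195 197 194 194 190 191 191 195 242 252 252 251 251 251]
 [251 250 250 250 238 184 195 197 195 195 194 193 193 193 195 202 203 185 229 250 251 251 251 251]
 [250 250 250 251 234 167 185 193 192 190 189 190 212 231 233 244 240 202 224 249 251 251 251 251]
 [250 251 252 252 236 159 162 186 189 192 193 203 235 250 250 248 235 202 228 249 251 251 251 251]
 [252 252 2
[... 305 characters left out ...]
51 246 220 182 186 196 203 208 212 215 215 215 226 244 250 250 251 251 251 251]
 [252 252 251 250 251 250 246 229 203 198 205 211 215 217 222 232 246 250 251 251 251 251 250 251]
 [251 251 251 251 251 251 251 249 241 231 227 228 230 237 246 250 251 251 250 250 250 251 251 251]
 [251 251 251 251 251 251 251 250 249 248 248 249 250 251 251 251 250 250 250 250 251 251 251 252]
 [251 251 251 251 250 250 249 249 250 251 251 251 251 251 250 250 250 251 251 251 251 252 252 251]
 [251 250 250 249 249 249 250 250 251 250 250 250 250 250 251 251 251 251 251 251 251 251 251 250]]
[  9   7  27  24 357] [257.86554622 186.96638655] [ 513.7 -344.1   45. ] [ 511.9 -342.1   45. ]
spare [ 584.7 -331.6   86. ]
```

```bash
python3 -c "
from h import *
go((514,-344.8,197),(514,-344.8,120),(514,-344.8,100),(514,-344.8,76.5))"
```

```text
{'time': 11.4, 'joints': [-0.61, 0.38, -0.074, 1.134, 0.035, 1.184], 'tcp_pos': [510.344, -343.652, 198.046], 'wrist_force': [0.222, 0.085, 0.572], 'wrist_torque': [0.005, -0.03, -0.019], 'opening': 23.248}
tool axes [[0.222, 0.974, 0.039], [0.975, -0.222, -0.003], [0.006, 0.039, -0.999]]
(514, -344.8, 197) -> shift m [-0.0003, 0.0038, 0.001]
(514, -344.8, 120) -> shift m [-0.0033, 0.0041, 0.078]
(514, -344.8, 100) -> shift m [-0.0041, 0.0041, 0.0979]
(514, -344.8, 76.5) -> shift m [-0.005, 0.0042, 0.1214]
```

Request:
jog_arm(
  claw=[0.8,0.8,0.8,0.8,0.8,0.8,0.8,0.8,0.8,0.8,0.8],
  xyz=[
    [-0.0008,0.0039,0.001],
    [-0.0015,0.0039,0.02],
    [-0.0025,0.004,0.045],
    [-0.0038,0.0042,0.078],
    [-0.0038,0.0042,0.078],
    [-0.0042,0.0042,0.088],
    [-0.0046,0.0042,0.098],
    [-0.005,0.0042,0.108],
    [-0.0053,0.0043,0.117],
    [-0.0055,0.0043,0.121],
    [-0.0055,0.0043,0.121],
  ],
  twist=[0,0,0,0,0,0,0,0,0,0,0],
)

```text
time: 12.78
tcp_pos: [513.8, -345.2, 76.5]
eef_rot: [0.781, 0.624, 0.014, -0.014]
wrist_force: [0.1, -0.6, -1.1]
opening: 23.4
```

```bash
python3 -c "
from h import *
st()"
```

```text
{'time': 12.775, 'joints': [-0.609, 0.479, -0.219, 0.891, 0.035, 1.185], 'tcp_pos': [513.762, -345.164, 76.499], 'wrist_force': [0.1, -0.618, -1.129], 'wrist_torque': [0.0, -0.002, 0.043], 'opening': 23.368}
tool axes [[0.222, 0.974, 0.039], [0.975, -0.222, -0.004], [0.005, 0.039, -0.999]]
```

Request:
jog_arm(
  claw=[0.8,0.8,0.8],
  xyz=[
    [0,0,0.001],
    [0,0,0.0018],
    [0,0,0.0018],
  ],
  twist=[0,0,0],
)

```text
time: 13.15
tcp_pos: [513.8, -345.2, 74.8]
eef_rot: [0.781, 0.624, 0.014, -0.014]
wrist_force: [-0.4, -0.8, 0.9]
opening: 23.1
```

Request:
jog_arm(
  claw=[0.6,0.5,0.4,0.4,0.4,0.4,0.4,0.4,0.4],
  xyz=[
    [0,0,0],
    [0,0,0],
    [0,0,0],
    [0,0,0],
    [0.0004,0,-0.01],
    [0.001,0,-0.025],
    [0.0016,0,-0.04],
    [0.0023,0,-0.06],
    [0.0023,0,-0.06],
  ],
  twist=[0,0,0,0,0,0,0,0,0],
)

```text
time: 14.28
tcp_pos: [515.5, -346.3, 137.6]
eef_rot: [0.781, 0.624, 0.015, -0.011]
wrist_force: [0.2, 0.6, 0.1]
opening: 51.2
```

```bash
python3 -c "
from h import *
go((584.5,-332,140),(584.5,-332,74.5))
c=cam('wrist','j'); print(proj(c,(514,-345,86)),proj(c,(584.5,-332,86)))
im=c['color'][100:384,150:470]; cv2.imwrite('pics/j.png',cv2.resize(im,None,fx=2,fy=2))"
```

```text
{'time': 14.275, 'joints': [-0.609, 0.427, -0.149, 1.009, 0.035, 1.185], 'tcp_pos': [515.495, -346.27, 137.561], 'wrist_force': [0.174, 0.602, 0.105], 'wrist_torque': [-0.092, 0.01, 0.012], 'opening': 51.221}
tool axes [[0.222, 0.974, 0.037], [0.975, -0.222, 0.001], [0.009, 0.036, -0.999]]
(584.5, -332, 140) -> shift m [0.0293, 0.0641, -0.0013]
(584.5, -332, 74.5) -> shift m [0.0268, 0.0641, 0.0642]
[253.05795174 222.01772209] [356.31411798 179.90680239]
```

View pics/j.png

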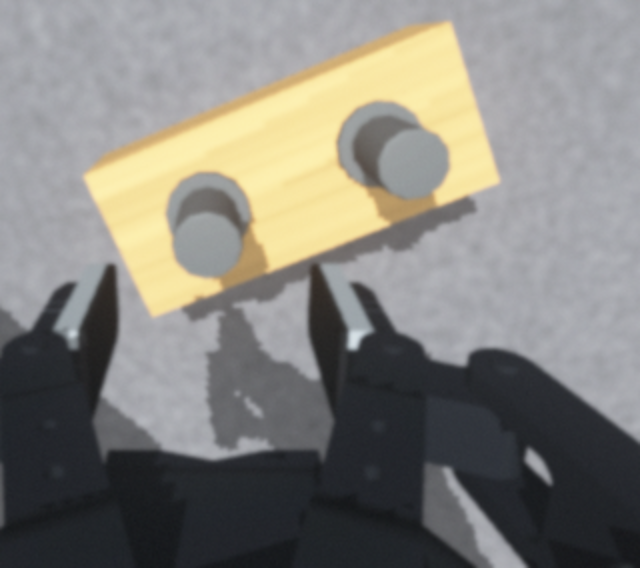

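Request:
jog_arm(
  claw=[0.4,0.4,0.4,0.4,0.4,0.4,0.4,0.4],
  xyz=[
    [0.015,0.033,-0.0013],
    [0.0291,0.0641,-0.0013],
    [0.0291,0.0641,-0.0013],
    [0.0282,0.0641,0.02],
    [0.0274,0.0641,0.04],
    [0.0268,0.0641,0.058],
    [0.0265,0.0641,0.064],
    [0.0265,0.0641,0.064],
  ],
  twist=[0,0,0,0,0,0,0,0],
)

```text
time: 15.32
tcp_pos: [583.2, -331.8, 72.8]
eef_rot: [0.782, 0.624, 0.014, -0.013]
wrist_force: [0.2, 0.1, 0.2]
opening: 51.2
```

```bash
python3 -c "
from h import *
go((584.6,-332.4,74.8))"
```

```text
{'time': 15.325, 'joints': [-0.534, 0.567, -0.083, 0.935, 0.036, 1.261], 'tcp_pos': [583.169, -331.791, 72.809], 'wrist_force': [0.196, 0.097, 0.187], 'wrist_torque': [-0.062, 0.008, 0.007], 'opening': 51.227}
tool axes [[0.222, 0.974, 0.038], [0.975, -0.222, -0.002], [0.007, 0.038, -0.999]]
(584.6, -332.4, 74.8) -> shift m [-0.0002, 0.0015, -0.002]
```

Request:
jog_arm(
  claw=[0.4,0.5,0.6,0.7,0.8,0.8],
  xyz=[
    [-0.0002,0.0015,-0.002],
    [-0.0002,0.0015,-0.002],
    [-0.0002,0.0015,-0.002],
    [-0.0002,0.0015,-0.002],
    [-0.0002,0.0015,-0.002],
    [-0.0002,0.0015,-0.002],
  ],
  twist=[0,0,0,0,0,0],
  force=25,
)

```text
time: 16.08
tcp_pos: [584.7, -332.4, 75.0]
eef_rot: [0.782, 0.624, 0.014, -0.013]
wrist_force: [-0.9, 0.7, 2.7]
opening: 23.1
```

Request:
jog_arm(
  claw=[0.8,0.8,0.8,0.8,0.8,0.8,0.8,0.8,0.8,0.8],
  xyz=[
    [0.0002,0,-0.005],
    [0.0006,0,-0.015],
    [0.0012,0,-0.03],
    [0.002,0,-0.05],
    [0.0032,0,-0.08],
    [0.0046,0,-0.12],
    [0.0058,0,-0.15],
    [0.0062,0,-0.16],
    [0.0062,0,-0.16],
    [0.0062,0,-0.16],
  ],
  twist=[0,0,0,0,0,0,0,0,0,0],
)

```text
time: 17.32
tcp_pos: [584.3, -332.0, 233.6]
eef_rot: [0.782, 0.624, 0.014, -0.014]
wrist_force: [-0.6, -1.0, -0.2]
opening: 23.1
```

```bash
python3 -c "
from h import *
go((506.8,-90.1,232),(506.8,-90.1,190))
c=cam('wrist','k')
g=cv2.imread('pics/g.png')
im=np.hstack([cv2.resize(x[190:330,190:330],None,fx=2.8,fy=2.8) for x in(g,c['color'])]); cv2.imwrite('pics/k2.png',im)"
```

```text
{'time': 17.325, 'joints': [-0.533, 0.472, 0.145, 1.259, 0.036, 1.261], 'tcp_pos': [584.278, -332.001, 233.598], 'wrist_force': [-0.563, -0.994, -0.17], 'wrist_torque': [-0.038, 0.027, -0.01], 'opening': 23.087}
tool axes [[0.222, 0.974, 0.039], [0.975, -0.222, -0.004], [0.005, 0.039, -0.999]]
(506.8, -90.1, 232) -> shift m [0.2184, -0.1292, 0.0106]
(506.8, -90.1, 190) -> shift m [0.2168, -0.1291, 0.0526]
```

View pics/k2.png

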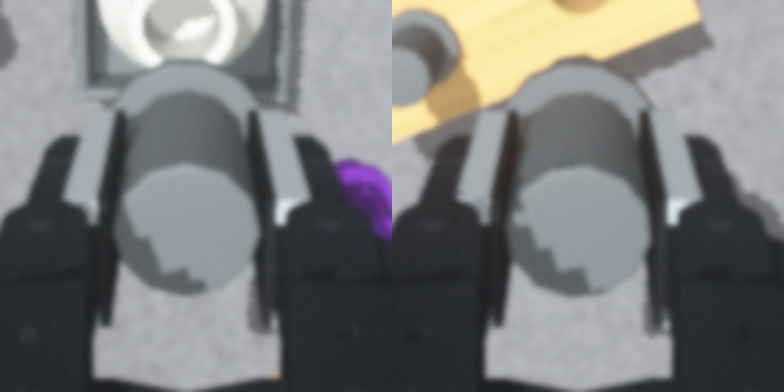

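Request:
jog_arm(
  claw=[0.8,0.8,0.8,0.8,0.8,0.8,0.8,0.8,0.8],
  xyz=[
    [0.02,-0.012,0],
    [0.06,-0.036,0],
    [0.11,-0.066,0],
    [0.16,-0.096,0.005],
    [0.2,-0.119,0.01],
    [0.2175,-0.1292,0.0106],
    [0.2178,-0.1292,0.0256],
    [0.2178,-0.1292,0.0256],
    [0.2178,-0.1292,0.0256],
  ],
  twist=[0,0,0,0,0,0,0,0,0],
)

```text
time: 18.5
tcp_pos: [506.9, -91.1, 216.5]
eef_rot: [0.782, 0.623, 0.014, -0.014]
wrist_force: [-0.0, -0.2, 0.0]
opening: 22.7
```

```bash
python3 -c "
from h import *
go((506.8,-90.1,185),(506.8,-90.1,172),(506.8,-90.1,164),(506.8,-90.1,145))"
```

```text
{'time': 18.5, 'joints': [-0.201, 0.175, -0.305, 1.095, 0.039, 1.595], 'tcp_pos': [506.949, -91.134, 216.466], 'wrist_force': [-0.033, -0.239, 0.02], 'wrist_torque': [-0.075, 0.009, 0.007], 'opening': 22.747}
tool axes [[0.223, 0.974, 0.039], [0.975, -0.223, -0.005], [0.004, 0.039, -0.999]]
(506.8, -90.1, 185) -> shift m [-0.0002, -0.0002, 0.0315]
(506.8, -90.1, 172) -> shift m [-0.0007, -0.0002, 0.0445]
(506.8, -90.1, 164) -> shift m [-0.0011, -0.0001, 0.0525]
(506.8, -90.1, 145) -> shift m [-0.0018, -0.0, 0.0715]
```

Request:
jog_arm(
  claw=[0.8,0.8,0.8,0.8,0.8],
  xyz=[
    [-0.0001,-0.0002,0.015],
    [-0.0002,-0.0002,0.0315],
    [-0.0006,-0.0002,0.0415],
    [-0.0006,-0.0002,0.0415],
    [-0.0006,-0.0002,0.0415],
  ],
  twist=[0,0,0,0,0],
)

```text
time: 19.12
tcp_pos: [506.9, -90.1, 175.2]
eef_rot: [0.782, 0.623, 0.014, -0.014]
wrist_force: [-0.2, 0.6, 0.7]
opening: 22.9
```

```bash
python3 -c "
from h import *
go((506.8,-90.1,168),(506.8,-90.1,164),(506.8,-90.1,145))"
```

```text
{'time': 19.125, 'joints': [-0.199, 0.202, -0.37, 1.003, 0.039, 1.597], 'tcp_pos': [506.938, -90.053, 175.158], 'wrist_force': [-0.197, 0.607, 0.667], 'wrist_torque': [-0.091, -0.015, 0.057], 'opening': 22.909}
tool axes [[0.223, 0.974, 0.039], [0.975, -0.223, -0.005], [0.004, 0.039, -0.999]]
(506.8, -90.1, 168) -> shift m [-0.0004, -0.0001, 0.0072]
(506.8, -90.1, 164) -> shift m [-0.0005, -0.0001, 0.0111]
(506.8, -90.1, 145) -> shift m [-0.0012, 0.0, 0.0301]
```

Request:
jog_arm(
  claw=[0.8,0.8,0.8,0.8,0.8,0.8],
  xyz=[
    [-0.0002,-0.0001,0.003],
    [-0.0003,-0.0001,0.006],
    [-0.0004,-0.0001,0.0085],
    [-0.0005,-0.0001,0.011],
    [-0.0005,-0.0001,0.013],
    [-0.0005,-0.0001,0.013],
  ],
  twist=[0,0,0,0,0,0],
)

```text
time: 19.88
tcp_pos: [506.7, -90.0, 162.0]
eef_rot: [0.782, 0.623, 0.014, -0.014]
wrist_force: [0.2, -0.6, -0.3]
opening: 23.0
```

Request:
jog_arm(
  claw=[0.8,0.8,0.8,0.8,0.8,0.8],
  xyz=[
    [-0.0001,0,0.003],
    [-0.0002,0,0.006],
    [-0.0004,0,0.01],
    [-0.0006,0,0.0135],
    [-0.0006,0,0.015],
    [-0.0006,0,0.015],
  ],
  twist=[0,0,0,0,0,0],
)

```text
time: 20.62
tcp_pos: [506.5, -90.0, 146.8]
eef_rot: [0.782, 0.623, 0.014, -0.014]
wrist_force: [-0.2, 0.3, -0.5]
opening: 23.4
```

Request:
jog_arm(
  claw=[0.8,0.8,0.8,0.8],
  xyz=[
    [0,0,0.001],
    [-0.0001,0,0.0018],
    [-0.0001,0,0.0025],
    [-0.0001,0,0.0025],
  ],
  twist=[0,0,0,0],
)

```text
time: 21.12
tcp_pos: [506.6, -90.0, 145.0]
eef_rot: [0.782, 0.623, 0.014, -0.014]
wrist_force: [-2.0, -0.6, 5.9]
opening: 23.0
```

Request:
jog_arm(
  claw=[0.6,0.5,0.4,0.4,0.4,0.4,0.4,0.4,0.4,0.4],
  xyz=[
    [0,0,0],
    [0,0,0],
    [0,0,0],
    [0,0,0],
    [0.0004,0,-0.01],
    [0.0012,0,-0.03],
    [0.0023,0,-0.06],
    [0.0039,0,-0.1],
    [0.0051,0,-0.13],
    [0.0051,0,-0.13],
  ],
  twist=[0,0,0,0,0,0,0,0,0,0],
)

```text
time: 22.38
tcp_pos: [508.9, -90.4, 278.4]
eef_rot: [0.782, 0.623, 0.015, -0.012]
wrist_force: [-1.0, 0.6, -0.7]
opening: 51.2
```

```bash
python3 -c "
from h import *
st()
c=cam('wrist','m'); print([proj(c,P).round(1).tolist() for P in((506.6,-90,156),(506.6,-90,120),(506.6,-90,115))])
s=cam('scene')['color'][120:320,90:330]
a=cv2.resize(c['color'][60:350,120:400],None,fx=2,fy=2); b=cv2.resize(s,(240,200))
b=cv2.copyMakeBorder(b,0,a.shape[0]-200,0,0,0); cv2.imwrite('pics/m2.png',np.hstack([a,b])); print(a.shape)"
```

```text
{'time': 22.375, 'joints': [-0.199, 0.145, -0.198, 1.226, 0.039, 1.597], 'tcp_pos': [508.862, -90.392, 278.358], 'wrist_force': [-0.991, 0.59, -0.656], 'wrist_torque': [-0.057, 0.005, -0.047], 'opening': 51.198}
tool axes [[0.223, 0.974, 0.039], [0.975, -0.223, 0.001], [0.01, 0.038, -0.999]]
[[253.3, 196.7], [253.6, 187.9], [253.7, 186.8]]
(580, 560, 3)
```

View pics/m2.png

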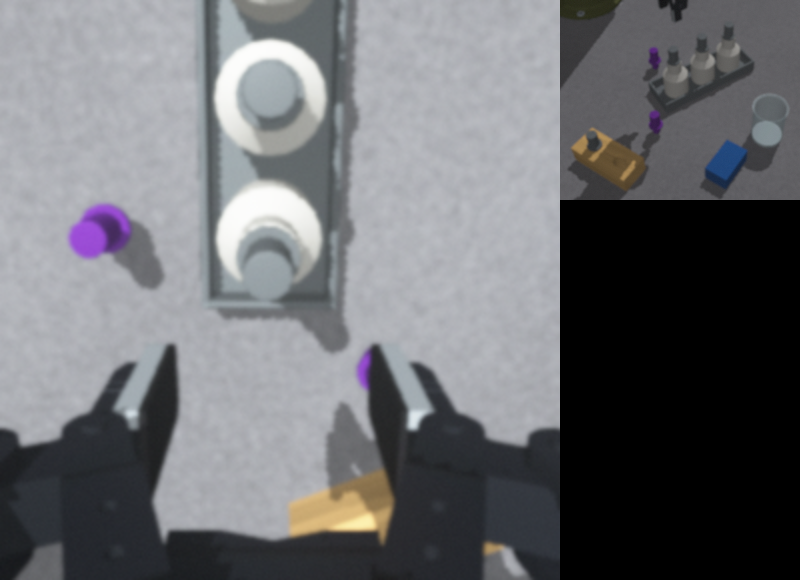

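```bash
python3 -c "
from rig import ctrl
print(ctrl.close_job())"
```

```text
the job is handed in; nothing more can be done
None
```

The stopper in the rack's right-hand (−y) bottle was the loose one. It is now parked upright in the holder's near well, and the spare is pushed home in that bottle's neck. I handed the job in at about 22 s.

- **Finding it:** The first stopper I tried moved about 4.7 mm side to side with almost no force. It stopped at about 5 N and 3 mm from the neck centre, and its collar visibly slid on the rim. I took that as conclusive, so I did not wiggle the other two, which stayed untouched in their bottles.
- **Seating the spare:** It went in with no measurable force until the collar met the rim (5.9 N), at the expected height.
- **Last checks:** The closing wrist view showed the spare's top within about 1 pixel of its expected position. The scene view showed three seated stoppers of equal height and the parked one in the near well. The beaker and case looked undisturbed. I did not recheck the jar, but the arm never went near it.
- **Fault:** On the first move the last joint hit its range limit and left the tool tilted about 2°. I kept the jaws turned so that this tilt did not tip the stoppers, and no check disagreed.

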